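# Make room for the third ink bottle

## Task

The grey caddy on the desk holds a row of two ink refill bottles and a glue stick, with no room for another bottle. Shift the neighbours apart to open a gap between the middle bottle and the glue stick, and stand the spare ink bottle from the desk in that gap, next to the middle bottle. In the end the two first bottles still stand side by side, then comes the spare one, then the glue stick, all four upright on the caddy's floor.

Things in the scene. Friction and masses are not known exactly. Their poses are not given: they have to be found in the camera images.
- spare_bottle_center (a point): Printer ink refill bottle: white round bottle with a dark label and dark nozzle cap, 39 mm diameter up to 66 mm above its base, cap 24 mm diameter above that, 90 mm high in all, about 60 g. The point is its centre, 45 mm above its base; z is its upright axis. It stands alone on the desk, near a black print loupe (37 mm wide, 34 mm high) that is not needed.
- middle_bottle_center (a point): Bottle like the spare one, same point and z axis. It stands mid-row in the caddy, in the middle of the trough (within 3 mm). At the start its y axis lies along the trough, its x axis across it. Its two neighbours stand on either side along the trough, 41 mm off, centre to centre: the end bottle and the glue stick; which side varies.
- end_bottle_center (a point): Bottle like the spare one, same point and z axis, in the caddy beside the middle bottle, 2 mm clear of it. The caddy is a fixed grey plastic trough along the row: outside 66 x 210 mm, inside 54 x 196 mm, floor 10 mm above the desk, all four walls 24 mm above the desk (14 above the floor). 37 mm are free between this bottle and the end wall.
- glue_center (a point): Glue stick upright in the caddy on the other side of the middle bottle: 25 mm diameter, 90 mm high, 35 g; its top 27 mm are a cap that stands 0.7 mm proud, so grip it by the cap. The point is its centre, 45 mm above its base; z is its upright axis. It is 8 mm clear of the middle bottle and has 44 mm free to the end wall beyond it. Ease it up a few mm to shift it: pressed down, it drags and tips.
Mind the look-alikes: they are no part of the job. What is shaped like the part that bears spare_bottle_center but orange is not meant. Leave any pink look-alike of the part that bears middle_bottle_center alone.

How it is judged:
By the outcome, as a careful person would: the job done as asked, in the order asked, and still so for the second after the job is handed in, with the robot touching nothing.
It also fails if it takes over 45 s, if anything falls off the work surface, if the arm or the gripper's body presses on something with over 40 N, if the wrist force passes 120 N, or if a joint passes its speed limit or range.

## Robot

A 6-joint arm with a two-finger parallel gripper is mounted at the origin on a cart in front of the work surface, level with it; the furniture and walls round the work are solid. World frame = base frame: x ahead of the robot, y to its left, z up, the work surface at z = 0. Lengths are in m, angles in rad, forces in N, time in s.
With the tool pointing down it reaches from about 0.425 to 0.95 m from the base axis. Payload 3.5 kg.
Tool frame: the origin (TCP) lies between the finger pads; the fingertips stand 14 mm ahead of it and the grasp point (between the pads) lies 5 mm behind it; z points along the fingers, y is the line along which they close (so a half turn about z gives the same grasp; the last joint's range is limited). The gripper opens to 85 mm and grips with 20 to 120 N. Pads are 22 mm wide; open, the fingers measure 114 mm over their backs; the gripper's body (76 mm by 85 mm) begins 54 mm behind the grasp point. The pads swing forward as they close: fully open they stand 13 mm farther back than shut.
Start: joints at [1.073, 0.286, 1.577, -0, 1.279, -0.15], TCP at [0.23, 0.635, 0.245] pointing down, gripper open.
Joint ranges: [-2.77, 2.77], [-0.9, 2.22], [0.21, 2.48], [-1.53, 4.67], [0.24, 2.81], [-2.84, 2.84]. Speed limits (rad/s): [2.79, 2.79, 3.14, 3.14, 3.14, 3.14].

## Interface

Orientations are given as a unit quaternion [x, y, z, w].
In Python, from plant import * gives the robot as it stands.
- The arm moves only by the tool step_arm, never from a script. Its argument "commands" is a list of rows, each an object of numbers: "gripper": the gripper's target within -1 to 1 (shut at 1, half-way at 0, fully open at -1); "x", "y", "z": the shift along the tool's x, y, z in mm; "spin": the turn about the tool's z in degrees. A call has exactly 10 rows; each row shifts and turns the commanded pose from where the row before left it, along the tool's axes as they then stand; what a row does not reach is not made up. A row lasts 1/10 s, in which the tool goes at most 50 mm and 8.59 degrees, less where a joint would pass 70% of its speed; a pose out of reach is approached as far as the arm can. A call with a gripper value outside its range is refused whole. The fingers move at their own pace and stop on an object; "force" is the grip in N (left out, the last holds). Time passes only in rows, so rows that do not move let the fingers close, or fill a call up. It gives the time, the measured TCP pose, the force, the opening and the grip force at its end, in the units of the state.
- get_state(): the state, without advancing time (a new reading comes with each control period).
- read_camera(name): name is "scene" or "top"; returns a dict with "color" (420x560x3 uint8, red, green, blue), "z_map" (420x560 float32, m along the optical axis (not along the pixel's ray), 0 where there is no reading), "fx", "fy", "cx", "cy" (pixels), "eye" and "attitude" of the camera in the world. Camera axes: x right, y up, looking along -z (the intrinsics and any distortion apply to the point x, -y, -z); pixel columns grow to the right and rows downward; lengths in m; the calibration is good to about 2 mm. A picture is of the moment at which its call begins.
- sign_off(): hands the job in; it is judged then, once.
The state is a dict: "time": time; "qpos": joint angles; "dq": joint speeds; "joint_efforts": joint torques, N m; "eef_pos": TCP position; "tcp_rot": TCP orientation; "contact_force": force on the tool from outside, world axes, zero at the start; "wrist_torque": the same for the moment, N m; "opening": opening from 0.0 (shut) to 1.0 (fully open); "finger_force": force on a finger pad.
Only numpy, scipy, OpenCV 4.12 (cv2) and the standard library are available. Lean on these libraries where they do the work, as an engineer would, in place of code of your own. Each camera call takes 0.05 s, during which the arm holds its last target. There are 200 camera calls.

## Working session

There is one attempt and no reset: what is moved stays moved. The work goes in short steps, Python scripts to look and compute and a tool call to move; the robot and the scene stay as the last step left them, time stands still between calls to the robot, and variables do not carry over. Pictures are saved under pics/ and viewed, at most 10 in all, crops included, and the job is handed in when it is done.

Besides the shell and the picture viewer there is one more tool, called after ">>>" in YAML: its name, and indented under it one key for each argument. step_arm: Moves the arm, as the interface text tells. Its arguments: {"type":"object","properties":{"commands":{"type":"array"},"force":{"type":"number"}},"required":["commands"]}

```bash
mkdir -p pics
cat > h.py <<'E'
from plant import *
import numpy as np, cv2
from scipy.spatial.transform import Rotation as R
def cam(n):
    c=read_camera(n); a=np.array(c["attitude"],float)
    c["R"]=a if a.shape==(3,3) else R.from_quat(a).as_matrix()
    z=c["z_map"]; v,u=np.mgrid[:z.shape[0],:z.shape[1]]
    p=np.dstack([(u-c["cx"])/c["fx"]*z,-(v-c["cy"])/c["fy"]*z,-z])
    c["P"]=p@c["R"].T+np.array(c["eye"]); return c
def save(c,n): cv2.imwrite("pics/"+n,c["color"][:,:,::-1])
E
python3 - <<'E'
from h import *
for n in("scene","top"):
    c=cam(n); save(c,n+"0.png"); print(n,c["eye"],c["attitude"],c["fx"],[k for k in c])
    np.save(n+"P.npy",c["P"]);np.save(n+"C.npy",c["color"])
print(get_state())
E
```

```text
scene [ 0.05290652 -0.72547755  0.51759663] [ 0.50006016 -0.15319384 -0.26519166  0.8100277 ] 431.3640008859889 ['color', 'z_map', 'fx', 'fy', 'cx', 'cy', 'eye', 'attitude', 'R', 'P']
top [ 0.36320935 -0.03627758  0.92009014] [ 0.05752111 -0.06722404 -0.69941957  0.70921401] 449.80852826649016 ['color', 'z_map', 'fx', 'fy', 'cx', 'cy', 'eye', 'attitude', 'R', 'P']
{'time': 0.1, 'qpos': array([ 1.07299538e+00,  2.87095007e-01,  1.57803256e+00, -5.66835896e-06,
        1.27858044e+00, -1.50010524e-01]), 'dq': array([ 5.85498716e-05, -2.53548324e-03, -2.48204110e-03,  1.82558306e-04,
        6.43445114e-04,  3.09432929e-04]), 'joint_efforts': array([ 2.11129925e-03, -4.07299340e+01, -2.93699419e+01, -8.30366798e-05,
        3.35555982e-03, -3.38090494e-06]), 'eef_pos': array([0.22976399, 0.63409593, 0.24407244]), 'tcp_rot': array([ 1.73019215e-01,  9.84917881e-01, -1.00353979e-03, -3.34056126e-04]), 'contact_force': array([-0.39029832, -0.97066409, -0.0220662 ]), 'wrist_torque': array([-0.02378464, -0.02454858, -0.00722931]), 'finger_force': 0.0, 'opening': 0.9980651598243954}
```

View pics/top0.png

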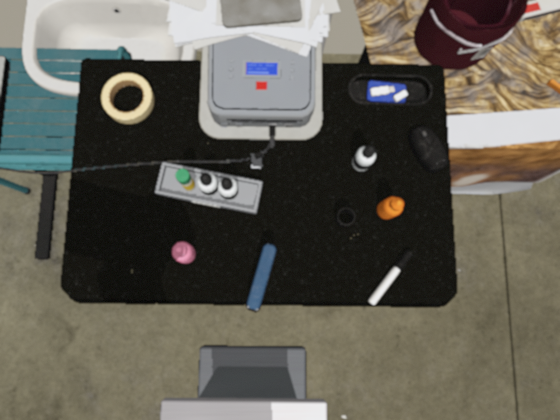

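View pics/scene0.png

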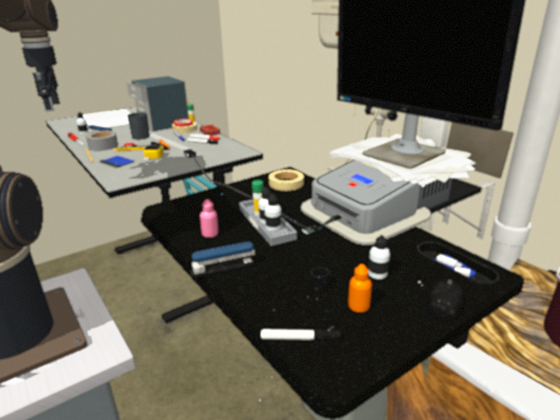

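Top view: caddy centred at about (209,187), with the glue stick (green cap) at (183,176), middle bottle at (208,182), end bottle at (229,187) and spare at (364,158). The loupe is at (346,216), the orange look-alike at (391,207) and the pink one at (183,252). The scene view agrees.

Run:
```python
from h import *
P=np.load("topP.npy");C=np.load("topC.npy").astype(int)
def box(n,u0,u1,v0,v1):
    p=P[v0:v1,u0:u1].reshape(-1,3);c=C[v0:v1,u0:u1].reshape(-1,3)
    for lo,hi,w in((.072,.112,'upper'),(.05,.072,'low')):
        m=(p[:,2]>lo)&(p[:,2]<hi)
        if m.sum()>3:
            q=p[m]; print(n,w,m.sum(),q.mean(0).round(4),q.min(0).round(3),q.max(0).round(3))
box('spare',345,385,138,178); box('row',150,270,155,215)
# local maxima caps
p=P[155:215,150:270].reshape(-1,3);c=C[155:215,150:270].reshape(-1,3)
m=(p[:,2]>.088)&(p[:,2]<.115);q=p[m].astype(np.float32)
_,l,ce=cv2.kmeans(q,3,None,(3,50,1e-5),10,cv2.KMEANS_PP_CENTERS)
for k in range(3): print(ce[k].round(4),(l==k).sum(),np.median(q[l[:,0]==k],0).round(4),q[l[:,0]==k].min(0).round(3),q[l[:,0]==k].max(0).round(3))
# caddy rim
m=(abs(p[:,2]-.024)<.004); r=p[m][:,:2].astype(np.float32); r=r
rect=cv2.minAreaRect(r*1000); print('rim',rect, m.sum()); print(cv2.boxPoints(rect))
# desk z and printer
print(P[250,330],P[100,260],P[130,240],P[160,257],P[130,320])
S=np.load("sceneP.npy")
p=S[175:245,235:300].reshape(-1,3);m=(p[:,2]>.085)&(p[:,2]<.115);q=p[m].astype(np.float32)
_,l,ce=cv2.kmeans(q,3,None,(3,50,1e-5),10,cv2.KMEANS_PP_CENTERS)
for k in range(3): print('S',ce[k].round(4),(l==k).sum(),q[l[:,0]==k].min(0).round(3),q[l[:,0]==k].max(0).round(3))
p=S[230:285,360:400].reshape(-1,3)
for lo,hi in((.015,.06),(.07,.095)):
  m=(p[:,2]>lo)&(p[:,2]<hi);q=p[m];print('S spare',q.mean(0).round(4),q.min(0).round(3),q.max(0).round(3))
# colour-based rays
c=cam("top")
def ray(u,v,z):
    d=c["R"]@np.array([(u-c["cx"])/c["fx"],-(v-c["cy"])/c["fy"],-1]);e=np.array(c["eye"]);return (e+d*(z-e[2])/d[2]).round(4)
hsv=cv2.cvtColor(c["color"],cv2.COLOR_RGB2HSV)
g=cv2.inRange(hsv,(50,100,40),(85,255,255));g[:150]=0;g[220:]=0;g[:,:150]=0;g[:,270:]=0
M=cv2.moments(g,True);print('green',M['m00'],ray(M['m10']/M['m00'],M['m01']/M['m00'],.095))
save({"color":cv2.resize(np.hstack([c["color"][150:220,150:270],c["color"][130:200,320:400]]),None,fx=4,fy=4,interpolation=2)},"z.png")
```

```text
spare upper 129 [ 0.6266 -0.2358  0.0822] [ 0.617 -0.248  0.073] [ 0.641 -0.225  0.093]
spare low 154 [ 0.6214 -0.2331  0.0572] [ 0.609 -0.254  0.05 ] [ 0.645 -0.219  0.071]
row upper 475 [0.562  0.0824 0.0934] [0.545 0.026 0.072] [0.581 0.132 0.104]
row low 380 [0.5555 0.0613 0.0643] [0.538 0.02  0.05 ] [0.583 0.128 0.072]
[0.5553 0.0372 0.0937] 118 [0.5549 0.0366 0.0935] [0.545 0.027 0.088] [0.567 0.049 0.102]
[0.5678 0.1195 0.0987] 165 [0.5681 0.1195 0.0988] [0.555 0.107 0.089] [0.581 0.132 0.104]
[0.5639 0.0772 0.0938] 115 [0.5635 0.0768 0.0932] [0.554 0.067 0.088] [0.576 0.089 0.102]
rim ((562.6664428710938, 79.78282165527344), (210.07435607910156, 68.13862609863281), 79.71078491210938) 790
[[510.3836   -17.479858]
 [577.42645  -29.650574]
 [614.9493   177.0455  ]
 [547.90643  189.21622 ]]
[ 0.44051117 -0.16989087 -0.00072842] [ 0.72551385 -0.0224751   0.087271  ] [0.6911527  0.02005165 0.0093468 ] [ 0.62693269 -0.01708139  0.00592326] [ 0.69709186 -0.15079399  0.00140254]
S [0.568  0.1156 0.0945] 87 [0.557 0.106 0.085] [0.583 0.132 0.101]
S [0.5556 0.0333 0.0916] 61 [0.547 0.026 0.085] [0.567 0.043 0.099]
S [0.5647 0.0733 0.092 ] 55 [0.556 0.065 0.085] [0.577 0.084 0.099]
S spare [ 0.6245 -0.2363  0.0388] [ 0.517 -0.304  0.015] [ 0.746 -0.113  0.06 ]
S spare [ 0.5818 -0.2647  0.0799] [ 0.517 -0.3    0.07 ] [ 0.639 -0.228  0.09 ]
green 148.0 [0.5684 0.1201 0.095 ]
```

View pics/z.png

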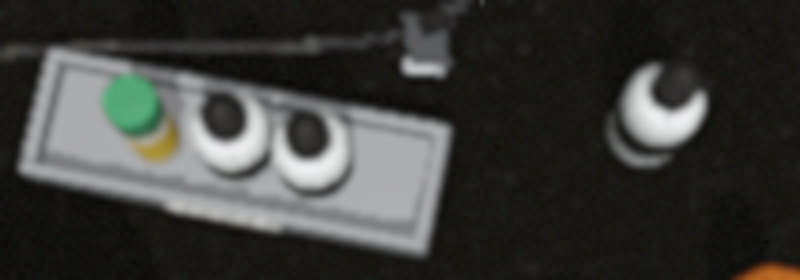

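Zoomed crop: the row runs glue (green cap), middle, end, with free trough at both ends; the spare stands clear. The trough axis is about 10.3° off world y, and I'll grip across the trough. First I align the tool.

>>> step_arm:
  commands:
    - {"spin": 8,"gripper": -1}
    - {"spin": 8,"gripper": -1}
    - {"spin": 8,"gripper": -1}
    - {"spin": 8,"gripper": -1}
    - {"spin": 8,"gripper": -1}
    - {"spin": 8,"gripper": -1}
    - {"spin": 8,"gripper": -1}
    - {"spin": 8,"gripper": -1}
    - {"spin": 8,"gripper": -1}
    - {"spin": 8,"gripper": -1}
  force: 25

```text
invalid input
```

```bash
cat >> h.py <<'E'
def go(x,y,z):
    s=get_state(); r=R.from_quat(s["tcp_rot"]).as_matrix()
    ty=r[:,1]; print("t",s["time"].__round__(2),"tcp",s["eef_pos"].round(4),"yang",np.degrees(np.arctan2(ty[1],ty[0])).round(2),"q6",s["qpos"][5].round(2),"shift mm",(1000*r.T@(np.array([x,y,z])-s["eef_pos"])).round(1),"open",round(s["opening"],3),"f",round(s["finger_force"],1))
E
python3 -c "
from h import *
go(.568,.1195,.245)"
```

```text
t 0.15 tcp [0.2298 0.6342 0.2442] yang 70.07 q6 -0.15 shift mm [-4.934e+02 -3.686e+02 -2.000e-01] open 0.999 f 0.0
```

>>> step_arm:
  commands:
    - {"gripper": -1,"x": 0,"y": 0,"z": 0,"spin": 8}
    - {"gripper": -1,"x": 0,"y": 0,"z": 0,"spin": 8}
    - {"gripper": -1,"x": 0,"y": 0,"z": 0,"spin": 8}
    - {"gripper": -1,"x": 0,"y": 0,"z": 0,"spin": 8}
    - {"gripper": -1,"x": 0,"y": 0,"z": 0,"spin": 8}
    - {"gripper": -1,"x": 0,"y": 0,"z": 0,"spin": 8}
    - {"gripper": -1,"x": 0,"y": 0,"z": 0,"spin": 8}
    - {"gripper": -1,"x": 0,"y": 0,"z": 0,"spin": 8}
    - {"gripper": -1,"x": 0,"y": 0,"z": 0,"spin": 8}
    - {"gripper": -1,"x": 0,"y": 0,"z": 0,"spin": 8}
  force: 25

```text
time: 1.15
eef_pos: [0.2299, 0.6344, 0.2447]
tcp_rot: [0.767, 0.641, -0.0, 0.0]
contact_force: [-0.2, 0.9, -0.4]
opening: 0.998
finger_force: 0.0
```

```bash
python3 -c "
from h import *
go(.568,.1195,.245)"
```

```text
t 1.15 tcp [0.2299 0.6344 0.2447] yang -10.26 q6 1.25 shift mm [-446.4  424.4    0. ] open 0.998 f 0.0
```

>>> step_arm:
  commands:
    - {"gripper": -1,"x": -34,"y": 32,"z": 0,"spin": 0}
    - {"gripper": -1,"x": -34,"y": 32,"z": 0,"spin": 0}
    - {"gripper": -1,"x": -34,"y": 32,"z": 0,"spin": 0}
    - {"gripper": -1,"x": -34,"y": 32,"z": 0,"spin": 0}
    - {"gripper": -1,"x": -34,"y": 32,"z": 0,"spin": 0}
    - {"gripper": -1,"x": -34,"y": 32,"z": 0,"spin": 0}
    - {"gripper": -1,"x": -34,"y": 32,"z": 0,"spin": 0}
    - {"gripper": -1,"x": -34,"y": 32,"z": 0,"spin": 0}
    - {"gripper": -1,"x": -34,"y": 32,"z": 0,"spin": 0}
    - {"gripper": -1,"x": -34,"y": 32,"z": 0,"spin": 0}

```text
time: 2.15
eef_pos: [0.4871, 0.2428, 0.2452]
tcp_rot: [0.766, 0.643, -0.0, -0.0]
contact_force: [0.6, 0.4, -0.4]
opening: 0.999
finger_force: 0.0
```

>>> step_arm:
  commands:
    - {"gripper": -1,"x": -34,"y": 32,"z": 0,"spin": 0}
    - {"gripper": -1,"x": -34,"y": 32,"z": 0,"spin": 0}
    - {"gripper": -1,"x": -34,"y": 32,"z": 0,"spin": 0}
    - {"gripper": -1,"x": 0,"y": 0,"z": 0,"spin": 0}
    - {"gripper": -1,"x": 0,"y": 0,"z": 20,"spin": 0}
    - {"gripper": -1,"x": 0,"y": 0,"z": 20,"spin": 0}
    - {"gripper": -1,"x": 0,"y": 0,"z": 20,"spin": 0}
    - {"gripper": -1,"x": 0,"y": 0,"z": 10,"spin": 0}
    - {"gripper": -1,"x": 0,"y": 0,"z": 0,"spin": 0}
    - {"gripper": -1,"x": 0,"y": 0,"z": 0,"spin": 0}

```text
time: 3.15
eef_pos: [0.5638, 0.1279, 0.1759]
tcp_rot: [0.765, 0.643, 0.0, 0.0]
contact_force: [-0.8, 0.7, 0.6]
opening: 1.002
finger_force: 0.0
```

```bash
python3 -c "
from h import *
go(.568,.1195,.082)
c=cam('scene');save({'color':cv2.resize(c['color'][100:270,200:420],None,fx=3,fy=3)},'a.png')"
```

```text
t 3.15 tcp [0.5638 0.1279 0.1759] yang -9.9 q6 0.22 shift mm [-7.5  5.6 93.9] open 1.002 f 0.0
```

View pics/a.png

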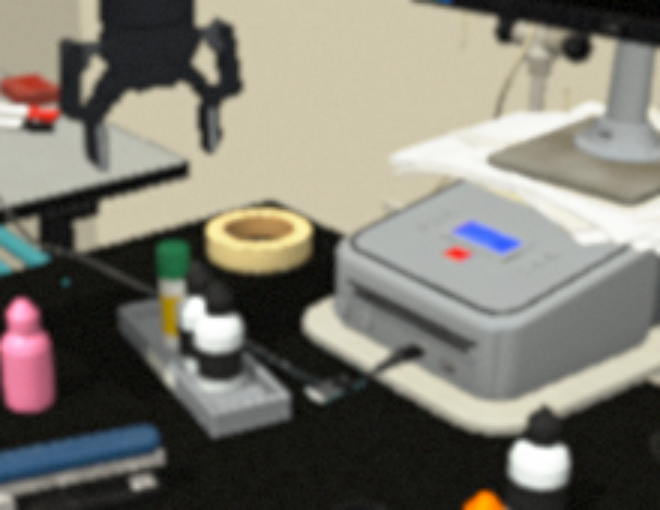

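The gripper (fingers at (95,145) and (210,135) in the crop) hangs over the row. The glue cap is at (173,258) and nothing is in the way. Now I descend to the cap.

>>> step_arm:
  commands:
    - {"gripper": -1,"x": -7.5,"y": 5.5,"z": 0,"spin": 0.4}
    - {"gripper": -1,"x": 0,"y": 0,"z": 15,"spin": 0}
    - {"gripper": -1,"x": 0,"y": 0,"z": 20,"spin": 0}
    - {"gripper": -1,"x": 0,"y": 0,"z": 20,"spin": 0}
    - {"gripper": -1,"x": 0,"y": 0,"z": 20,"spin": 0}
    - {"gripper": -1,"x": 0,"y": 0,"z": 15,"spin": 0}
    - {"gripper": -1,"x": 0,"y": 0,"z": 4,"spin": 0}
    - {"gripper": -1,"x": 0,"y": 0,"z": 0,"spin": 0}
    - {"gripper": -1,"x": 0,"y": 0,"z": 0,"spin": 0}
    - {"gripper": -1,"x": 0,"y": 0,"z": 0,"spin": 0}

```text
time: 4.2
eef_pos: [0.5687, 0.1192, 0.0826]
tcp_rot: [0.768, 0.641, 0.001, 0.001]
contact_force: [0.4, 0.1, -0.2]
opening: 1.0
finger_force: 0.0
```

```bash
python3 -c "
from h import *
go(.568,.1195,.082)"
```

```text
t 4.2 tcp [0.5687 0.1192 0.0826] yang -10.33 q6 0.21 shift mm [ 0.2 -0.7  0.6] open 1.0 f 0.0
```

>>> step_arm:
  commands:
    - {"gripper": 0,"x": 0,"y": 0,"z": 0,"spin": 0}
    - {"gripper": 0.2,"x": 0,"y": 0,"z": 0,"spin": 0}
    - {"gripper": 0.4,"x": 0,"y": 0,"z": 0,"spin": 0}
    - {"gripper": 0.5,"x": 0,"y": 0,"z": 0,"spin": 0}
    - {"gripper": 0.7,"x": 0,"y": 0,"z": 0,"spin": 0}
    - {"gripper": 1,"x": 0,"y": 0,"z": 0,"spin": 0}
    - {"gripper": 1,"x": 0,"y": 0,"z": 0,"spin": 0}
    - {"gripper": 1,"x": 0,"y": 0,"z": 0,"spin": 0}
    - {"gripper": 1,"x": 0,"y": 0,"z": 0,"spin": 0}
    - {"gripper": 1,"x": 0,"y": 0,"z": 0,"spin": 0}
  force: 25

```text
time: 5.2
eef_pos: [0.5678, 0.1192, 0.0814]
tcp_rot: [0.768, 0.641, 0.0, 0.0]
contact_force: [-0.5, 0.1, 1.1]
opening: 0.3
finger_force: 25.1
```

>>> step_arm:
  commands:
    - {"gripper": 1,"x": 0,"y": 0,"z": -3,"spin": 0}
    - {"gripper": 1,"x": 0,"y": 0,"z": -3,"spin": 0}
    - {"gripper": 1,"x": 0,"y": 0,"z": 0,"spin": 0}
    - {"gripper": 1,"x": 8,"y": 0,"z": 0,"spin": 0}
    - {"gripper": 1,"x": 10,"y": 0,"z": 0,"spin": 0}
    - {"gripper": 1,"x": 10,"y": 0,"z": 0,"spin": 0}
    - {"gripper": 1,"x": 8,"y": 0,"z": 0,"spin": 0}
    - {"gripper": 1,"x": 4,"y": 0,"z": 0,"spin": 0}
    - {"gripper": 1,"x": 0,"y": 0,"z": 0,"spin": 0}
    - {"gripper": 1,"x": 0,"y": 0,"z": 0,"spin": 0}

```text
time: 6.2
eef_pos: [0.5748, 0.1586, 0.0872]
tcp_rot: [0.768, 0.641, -0.0, 0.0]
contact_force: [-1.7, 0.3, -0.5]
opening: 0.3
finger_force: 25.2
```

```bash
python3 -c "
from h import *
go(.568,.1195,.082)
c=cam('scene');save({'color':cv2.resize(c['color'][150:270,200:340],None,fx=4,fy=4)},'b.png')"
```

```text
t 6.2 tcp [0.5748 0.1586 0.0872] yang -10.31 q6 0.28 shift mm [-39.7   0.3   5.2] open 0.3 f 25.2
```

View pics/b.png

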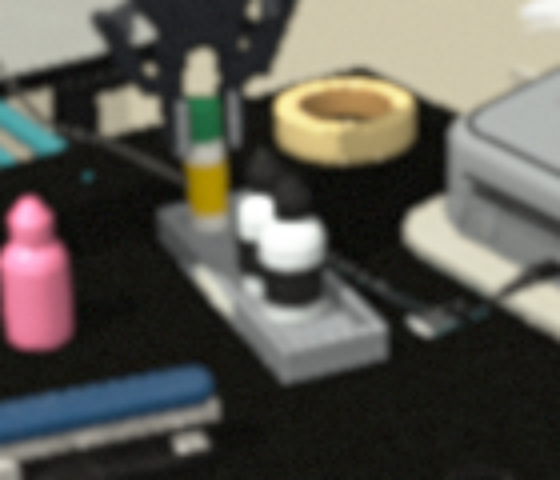

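The crop shows the glue stick held upright by its cap at (205,120), moved away from the bottles at (258,215) and (290,245). I lower it, release and rise.

>>> step_arm:
  commands:
    - {"gripper": 1,"x": 0,"y": 0,"z": 3,"spin": 0}
    - {"gripper": 1,"x": 0,"y": 0,"z": 2.6,"spin": 0}
    - {"gripper": 1,"x": 0,"y": 0,"z": 0,"spin": 0}
    - {"gripper": 1,"x": 0,"y": 0,"z": 0,"spin": 0}
    - {"gripper": 0.2,"x": 0,"y": 0,"z": 0,"spin": 0}
    - {"gripper": 0,"x": 0,"y": 0,"z": 0,"spin": 0}
    - {"gripper": -1,"x": 0,"y": 0,"z": 0,"spin": 0}
    - {"gripper": -1,"x": 0,"y": 0,"z": 0,"spin": 0}
    - {"gripper": -1,"x": 0,"y": 0,"z": -10,"spin": 0}
    - {"gripper": -1,"x": 0,"y": 0,"z": -20,"spin": 0}

```text
time: 7.25
eef_pos: [0.5736, 0.1583, 0.1107]
tcp_rot: [0.768, 0.641, -0.002, -0.001]
contact_force: [-0.1, -0.8, -0.7]
opening: 1.001
finger_force: 0.0
```

```bash
python3 -c "
from h import *
go(.622,-.235,.2)"
```

```text
t 7.25 tcp [0.5736 0.1583 0.1107] yang -10.33 q6 0.28 shift mm [-378.4  117.8  -89.3] open 1.001 f 0.0
```

>>> step_arm:
  commands:
    - {"gripper": -1,"x": 0,"y": 0,"z": -30,"spin": 0}
    - {"gripper": -1,"x": 0,"y": 0,"z": -40,"spin": 0}
    - {"gripper": -1,"x": -30,"y": 10,"z": -18,"spin": 0}
    - {"gripper": -1,"x": -45,"y": 14,"z": 0,"spin": 0}
    - {"gripper": -1,"x": -45,"y": 14,"z": 0,"spin": 0}
    - {"gripper": -1,"x": -45,"y": 14,"z": 0,"spin": 0}
    - {"gripper": -1,"x": -45,"y": 14,"z": 0,"spin": 0}
    - {"gripper": -1,"x": -45,"y": 14,"z": 0,"spin": 0}
    - {"gripper": -1,"x": -45,"y": 14,"z": 0,"spin": 0}
    - {"gripper": -1,"x": -45,"y": 14,"z": 0,"spin": 0}

```text
time: 8.25
eef_pos: [0.6194, -0.2023, 0.2009]
tcp_rot: [0.768, 0.641, 0.0, 0.001]
contact_force: [1.7, 1.0, 0.9]
opening: 0.999
finger_force: 0.0
```

Run:
```python
from h import *
P=np.load("topP.npy")[138:178,345:385].reshape(-1,3)
q=P[(P[:,2]>.084)&(P[:,2]<.1)]; print(len(q),q.mean(0),q.min(0),q.max(0))
S=np.load("sceneP.npy")[230:285,362:398].reshape(-1,3)
m=(S[:,2]>.012)&(S[:,2]<.064)&(abs(S[:,0]-.625)<.04)&(abs(S[:,1]+.236)<.04);a=S[m]
# circle fit r=19.5mm on both views' side points
T=P[(P[:,2]>.012)&(P[:,2]<.062)]
from scipy.optimize import least_squares
for n,d in(("S",a),("T",T),("ST",np.vstack([a,T]))):
    f=least_squares(lambda c:np.hypot(d[:,0]-c[0],d[:,1]-c[1])-.0195,[.625,-.236],loss='soft_l1',f_scale=.001);print(n,len(d),f.x)
go(f.x[0],f.x[1],.2)
```

```text
47 [ 0.62721013 -0.23702582  0.08733715] [ 0.61957078 -0.24495432  0.08421564] [ 0.63614825 -0.23047407  0.092526  ]
S 467 [ 0.63130729 -0.23592112]
T 271 [ 0.62911493 -0.23857795]
ST 738 [ 0.6310627  -0.23639726]
t 8.25 tcp [ 0.6194 -0.2023  0.2009] yang -10.33 q6 -0.29 shift mm [-31.5  17.6   0.9] open 0.999 f 0.0
```

>>> step_arm:
  commands:
    - {"gripper": -1,"x": -20,"y": 10,"z": 0,"spin": 0}
    - {"gripper": -1,"x": -13,"y": 6,"z": 0,"spin": 0}
    - {"gripper": -1,"x": 0,"y": 0,"z": 20,"spin": 0}
    - {"gripper": -1,"x": 0,"y": 0,"z": 30,"spin": 0}
    - {"gripper": -1,"x": 0,"y": 0,"z": 30,"spin": 0}
    - {"gripper": -1,"x": 0,"y": 0,"z": 10,"spin": 0}
    - {"gripper": -1,"x": 0,"y": 0,"z": 0,"spin": 0}
    - {"gripper": -1,"x": 0,"y": 0,"z": 0,"spin": 0}
    - {"gripper": -1,"x": 0,"y": 0,"z": 0,"spin": 0}
    - {"gripper": -1,"x": 0,"y": 0,"z": 0,"spin": 0}

```text
time: 9.25
eef_pos: [0.6302, -0.2361, 0.1119]
tcp_rot: [0.768, 0.641, 0.001, 0.002]
contact_force: [0.3, 0.7, 0.7]
opening: 1.003
finger_force: 0.0
```

Run:
```python
from h import *
go(.629,-.237,.047)
c=cam('scene');save({'color':cv2.resize(c['color'][140:320,300:500],None,fx=3,fy=3)},'c.png')
```

```text
t 9.25 tcp [ 0.6302 -0.2361  0.1119] yang -10.32 q6 -0.33 shift mm [-1.1 -1.2 64.9] open 1.003 f 0.0
```

View pics/c.png

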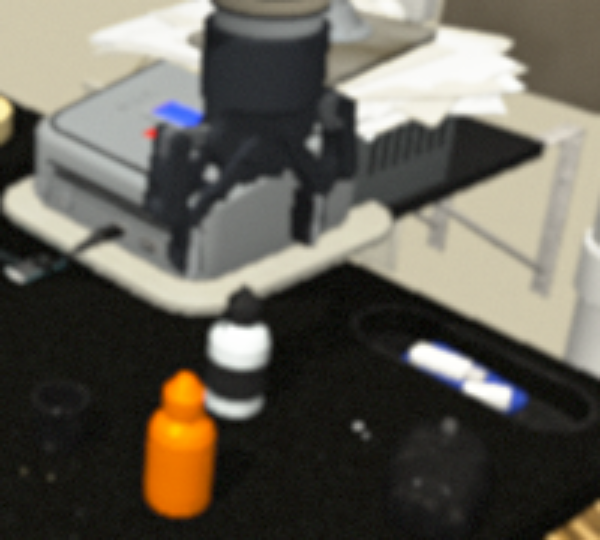

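The fingers at (185,265) and (305,235) straddle the spare's cap at (240,300), with the orange look-alike clear. I descend and grip.

>>> step_arm:
  commands:
    - {"gripper": -1,"x": -1,"y": -0.5,"z": 10,"spin": 0}
    - {"gripper": -1,"x": 0,"y": 0,"z": 20,"spin": 0}
    - {"gripper": -1,"x": 0,"y": 0,"z": 20,"spin": 0}
    - {"gripper": -1,"x": 0,"y": 0,"z": 12,"spin": 0}
    - {"gripper": -1,"x": 0,"y": 0,"z": 3,"spin": 0}
    - {"gripper": -1,"x": 0,"y": 0,"z": 0,"spin": 0}
    - {"gripper": 0,"x": 0,"y": 0,"z": 0,"spin": 0}
    - {"gripper": 0,"x": 0,"y": 0,"z": 0,"spin": 0}
    - {"gripper": 0.1,"x": 0,"y": 0,"z": 0,"spin": 0}
    - {"gripper": 0.2,"x": 0,"y": 0,"z": 0,"spin": 0}

```text
time: 10.3
eef_pos: [0.6291, -0.2368, 0.0458]
tcp_rot: [0.768, 0.641, 0.0, 0.001]
contact_force: [-0.3, -0.6, 1.1]
opening: 0.429
finger_force: 25.1
```

>>> step_arm:
  commands:
    - {"gripper": 0.5,"x": 0,"y": 0,"z": 0,"spin": 0}
    - {"gripper": 1,"x": 0,"y": 0,"z": 0,"spin": 0}
    - {"gripper": 1,"x": 0,"y": 0,"z": 0,"spin": 0}
    - {"gripper": 1,"x": 0,"y": 0,"z": 0,"spin": 0}
    - {"gripper": 1,"x": 0,"y": 0,"z": -10,"spin": 0}
    - {"gripper": 1,"x": 0,"y": 0,"z": -30,"spin": 0}
    - {"gripper": 1,"x": 0,"y": 0,"z": -35,"spin": 0}
    - {"gripper": 1,"x": 0,"y": 0,"z": -35,"spin": 0}
    - {"gripper": 1,"x": 0,"y": 0,"z": -20,"spin": 0}
    - {"gripper": 1,"x": 0,"y": 0,"z": 0,"spin": 0}
  force: 30

```text
time: 11.3
eef_pos: [0.6301, -0.2374, 0.1791]
tcp_rot: [0.768, 0.641, 0.001, 0.003]
contact_force: [0.8, 0.2, 0.1]
opening: 0.429
finger_force: 30.1
```

Run:
```python
from h import *
c=cam('top');P=c['P'][140:225,140:280].reshape(-1,3)
m=(P[:,2]>.09)&(P[:,2]<.115);q=P[m].astype(np.float32)
_,l,ce=cv2.kmeans(q,3,None,(3,50,1e-5),10,cv2.KMEANS_PP_CENTERS)
for k in range(3): print(ce[k].round(4),(l==k).sum(),q[l[:,0]==k].min(0).round(3),q[l[:,0]==k].max(0).round(3))
go(.570,.117,.2)
c=cam('scene');save({'color':cv2.resize(c['color'][50:320,180:480],None,fx=2,fy=2)},'d.png')
```

```text
[0.556  0.0377 0.0945] 98 [0.547 0.027 0.09 ] [0.566 0.048 0.101]
[0.5732 0.159  0.0987] 166 [0.561 0.146 0.09 ] [0.586 0.172 0.103]
[0.564  0.077  0.0947] 100 [0.554 0.067 0.09 ] [0.575 0.088 0.101]
t 11.35 tcp [ 0.6289 -0.2368  0.1762] yang -10.33 q6 -0.33 shift mm [ 337.4 -121.3  -24.5] open 0.429 f 30.1
```

View pics/d.png

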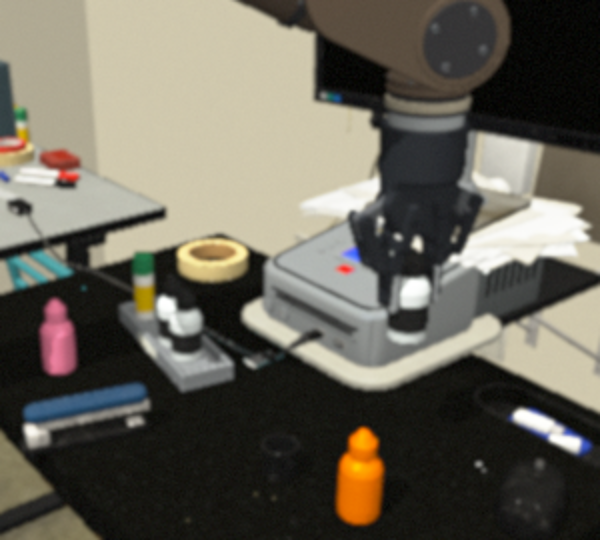

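Spare held upright at (410,300) in the crop; the row is undisturbed and the glue stick stands at the far end at (145,280). Caps by depth: middle at (0.564, 0.077), glue at (0.573, 0.159). Target for the spare is (0.570, 0.120).

>>> step_arm:
  commands:
    - {"gripper": 1,"x": 20,"y": -7,"z": -15,"spin": 0}
    - {"gripper": 1,"x": 40,"y": -14,"z": 0,"spin": 0}
    - {"gripper": 1,"x": 45,"y": -16,"z": 0,"spin": 0}
    - {"gripper": 1,"x": 45,"y": -16,"z": 0,"spin": 0}
    - {"gripper": 1,"x": 45,"y": -16,"z": 0,"spin": 0}
    - {"gripper": 1,"x": 45,"y": -16,"z": 0,"spin": 0}
    - {"gripper": 1,"x": 45,"y": -16,"z": 0,"spin": 0}
    - {"gripper": 1,"x": 35,"y": -13,"z": 0,"spin": 0}
    - {"gripper": 1,"x": 20,"y": -8,"z": 0,"spin": 0}
    - {"gripper": 1,"x": 0,"y": 0,"z": 0,"spin": 0}

```text
time: 12.4
eef_pos: [0.5669, 0.1225, 0.1866]
tcp_rot: [0.767, 0.642, -0.002, -0.002]
contact_force: [-0.1, -0.9, 0.2]
opening: 0.431
finger_force: 30.2
```

Run:
```python
from h import *
go(.570,.120,.118)
c=cam('scene');save({'color':cv2.resize(c['color'][80:280,190:350],None,fx=3,fy=3)},'e.png')
# held bottle body in scene: points near tool, below tips
g=c['P'].reshape(-1,3);col=c['color'].reshape(-1,3).astype(int)
tz=get_state()['eef_pos']
m=(abs(g[:,0]-tz[0])<.035)&(abs(g[:,1]-tz[1])<.035)&(g[:,2]>tz[2]-.043)&(g[:,2]<tz[2]-.018);d=g[m]
from scipy.optimize import least_squares
print(len(d),least_squares(lambda c:np.hypot(d[:,0]-c[0],d[:,1]-c[1])-.0195,tz[:2],loss='soft_l1',f_scale=.001).x)
for n,ctr,r,lo,hi in(("mid",(.564,.0775),.0195,.03,.07),("end",(.556,.037),.0195,.03,.07),("glue",(.573,.159),.0130,.04,.1)):
    m=(np.hypot(g[:,0]-ctr[0],g[:,1]-ctr[1])<r+.004)&(g[:,2]>lo)&(g[:,2]<hi);d=g[m]
    print(n,len(d),least_squares(lambda c:np.hypot(d[:,0]-c[0],d[:,1]-c[1])-r,ctr,loss='soft_l1',f_scale=.001).x.round(4))
```

```text
t 12.4 tcp [0.5669 0.1225 0.1866] yang -10.1 q6 0.21 shift mm [-1.8  3.9 68.6] open 0.431 f 30.2
151 [0.56691566 0.12293494]
mid 117 [0.5697 0.0805]
end 257 [0.5606 0.0405]
glue 224 [0.5769 0.1615]
```

View pics/e.png

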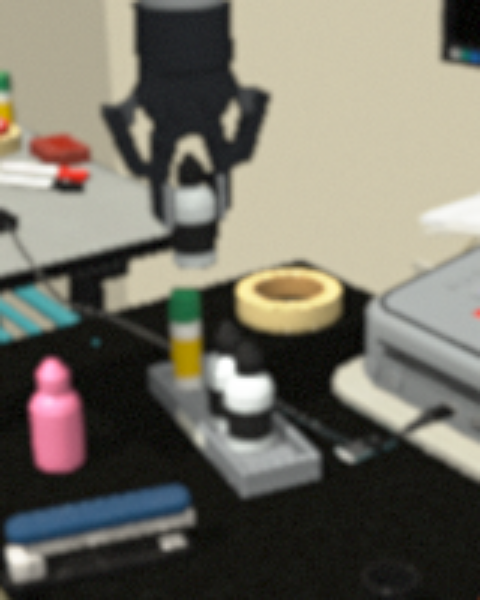

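The held spare hangs upright at (193,220) in the crop, beside the glue stick at (185,335). I make a lateral correction and the first part of the descent.

>>> step_arm:
  commands:
    - {"gripper": 1,"x": -0.8,"y": 3.5,"z": 0,"spin": 0.2}
    - {"gripper": 1,"x": 0,"y": 0,"z": 15,"spin": 0}
    - {"gripper": 1,"x": 0,"y": 0,"z": 12,"spin": 0}
    - {"gripper": 1,"x": 0,"y": 0,"z": 0,"spin": 0}
    - {"gripper": 1,"x": 0,"y": 0,"z": 0,"spin": 0}
    - {"gripper": 1,"x": 0,"y": 0,"z": 0,"spin": 0}
    - {"gripper": 1,"x": 0,"y": 0,"z": 0,"spin": 0}
    - {"gripper": 1,"x": 0,"y": 0,"z": 0,"spin": 0}
    - {"gripper": 1,"x": 0,"y": 0,"z": 0,"spin": 0}
    - {"gripper": 1,"x": 0,"y": 0,"z": 0,"spin": 0}

```text
time: 13.45
eef_pos: [0.5728, 0.1185, 0.163]
tcp_rot: [0.769, 0.639, 0.0, 0.0]
contact_force: [0.1, -0.1, -1.6]
opening: 0.428
finger_force: 30.1
```

Run:
```python
from h import *
go(.570,.121,.0568)
```

```text
t 13.45 tcp [0.5728 0.1185 0.163 ] yang -10.52 q6 0.21 shift mm [  1.9  -3.2 106.2] open 0.428 f 30.1
```

>>> step_arm:
  commands:
    - {"gripper": 1,"x": 2,"y": -3.2,"z": 0,"spin": -0.2}
    - {"gripper": 1,"x": 0,"y": 0,"z": 0,"spin": 0}
    - {"gripper": 1,"x": 0,"y": 0,"z": 8,"spin": 0}
    - {"gripper": 1,"x": 0,"y": 0,"z": 12,"spin": 0}
    - {"gripper": 1,"x": 0,"y": 0,"z": 8,"spin": 0}
    - {"gripper": 1,"x": 0,"y": 0,"z": 0,"spin": 0}
    - {"gripper": 1,"x": 0,"y": 0,"z": 0,"spin": 0}
    - {"gripper": 1,"x": 0,"y": 0,"z": 0,"spin": 0}
    - {"gripper": 1,"x": 0,"y": 0,"z": 0,"spin": 0}
    - {"gripper": 1,"x": 0,"y": 0,"z": 0,"spin": 0}

```text
time: 14.45
eef_pos: [0.5702, 0.121, 0.1352]
tcp_rot: [0.768, 0.641, 0.0, 0.0]
contact_force: [-0.6, -0.2, -0.1]
opening: 0.43
finger_force: 30.1
```

Run:
```python
from h import *
go(.570,.121,.0568)
c=cam('scene');save({'color':cv2.resize(c['color'][150:260,220:310],None,fx=5,fy=5,interpolation=2)},'f.png')
```

```text
t 14.45 tcp [0.5702 0.121  0.1352] yang -10.33 q6 0.22 shift mm [-0.  -0.3 78.4] open 0.43 f 30.1
```

View pics/f.png

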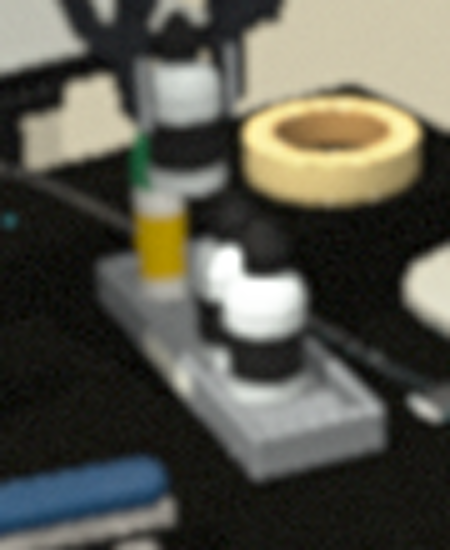

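The spare at (187,120) hangs over the gap between the glue stick at (162,225) and the middle bottle at (225,270). I descend the remaining 78 mm, slowly at the end.

>>> step_arm:
  commands:
    - {"gripper": 1,"x": 0,"y": 0,"z": 8,"spin": 0}
    - {"gripper": 1,"x": 0,"y": 0,"z": 12,"spin": 0}
    - {"gripper": 1,"x": 0,"y": 0,"z": 12,"spin": 0}
    - {"gripper": 1,"x": 0,"y": 0,"z": 12,"spin": 0}
    - {"gripper": 1,"x": 0,"y": 0,"z": 12,"spin": 0}
    - {"gripper": 1,"x": 0,"y": 0,"z": 8,"spin": 0}
    - {"gripper": 1,"x": 0,"y": 0,"z": 4,"spin": 0}
    - {"gripper": 1,"x": 0,"y": 0,"z": 2,"spin": 0}
    - {"gripper": 1,"x": 0,"y": 0,"z": 0,"spin": 0}
    - {"gripper": 1,"x": 0,"y": 0,"z": 0,"spin": 0}

```text
time: 15.5
eef_pos: [0.5704, 0.121, 0.0653]
tcp_rot: [0.768, 0.641, 0.0, 0.0]
contact_force: [-0.4, 0.5, -0.9]
opening: 0.431
finger_force: 30.2
```

Run:
```python
from h import *
go(.570,.121,.0558); print(get_state()['contact_force'])
```

```text
t 15.5 tcp [0.5704 0.121  0.0653] yang -10.33 q6 0.22 shift mm [-0.1 -0.4  9.5] open 0.431 f 30.2
[-0.36788643  0.49460501 -0.90896819]
```

>>> step_arm:
  commands:
    - {"gripper": 1,"x": 0,"y": 0,"z": 3,"spin": 0}
    - {"gripper": 1,"x": 0,"y": 0,"z": 2,"spin": 0}
    - {"gripper": 1,"x": 0,"y": 0,"z": 2,"spin": 0}
    - {"gripper": 1,"x": 0,"y": 0,"z": 1,"spin": 0}
    - {"gripper": 1,"x": 0,"y": 0,"z": 1,"spin": 0}
    - {"gripper": 1,"x": 0,"y": 0,"z": 0.5,"spin": 0}
    - {"gripper": 1,"x": 0,"y": 0,"z": 0,"spin": 0}
    - {"gripper": 1,"x": 0,"y": 0,"z": 0,"spin": 0}
    - {"gripper": 1,"x": 0,"y": 0,"z": 0,"spin": 0}
    - {"gripper": 1,"x": 0,"y": 0,"z": 0,"spin": 0}

```text
time: 16.5
eef_pos: [0.5699, 0.121, 0.0558]
tcp_rot: [0.768, 0.641, -0.0, -0.0]
contact_force: [-1.8, 0.3, 6.0]
opening: 0.43
finger_force: 30.6
```

Floor contact (6 N). I release and rise.

>>> step_arm:
  commands:
    - {"gripper": 0,"x": 0,"y": 0,"z": 0,"spin": 0}
    - {"gripper": -0.3,"x": 0,"y": 0,"z": 0,"spin": 0}
    - {"gripper": -0.8,"x": 0,"y": 0,"z": 0,"spin": 0}
    - {"gripper": -0.8,"x": 0,"y": 0,"z": 0,"spin": 0}
    - {"gripper": -0.8,"x": 0,"y": 0,"z": -10,"spin": 0}
    - {"gripper": -0.8,"x": 0,"y": 0,"z": -20,"spin": 0}
    - {"gripper": -0.8,"x": 0,"y": 0,"z": -30,"spin": 0}
    - {"gripper": -0.8,"x": 0,"y": 0,"z": -40,"spin": 0}
    - {"gripper": -0.8,"x": 0,"y": 0,"z": -40,"spin": 0}
    - {"gripper": -0.8,"x": 0,"y": 0,"z": 0,"spin": 0}

```text
time: 17.5
eef_pos: [0.574, 0.1212, 0.2038]
tcp_rot: [0.768, 0.641, 0.006, 0.005]
contact_force: [0.7, 0.6, 1.1]
opening: 0.898
finger_force: 0.0
```

>>> step_arm:
  commands:
    - {"gripper": -1,"x": 10,"y": 0,"z": -30,"spin": 0}
    - {"gripper": -1,"x": 40,"y": 0,"z": 0,"spin": 0}
    - {"gripper": -1,"x": 40,"y": 0,"z": 0,"spin": 0}
    - {"gripper": -1,"x": 40,"y": 0,"z": 0,"spin": 0}
    - {"gripper": -1,"x": 40,"y": 0,"z": 0,"spin": 0}
    - {"gripper": -1,"x": 30,"y": 0,"z": 0,"spin": 0}
    - {"gripper": -1,"x": 0,"y": 0,"z": 0,"spin": 0}
    - {"gripper": -1,"x": 0,"y": 0,"z": 0,"spin": 0}
    - {"gripper": -1,"x": 0,"y": 0,"z": 0,"spin": 0}
    - {"gripper": -1,"x": 0,"y": 0,"z": 0,"spin": 0}

```text
time: 18.5
eef_pos: [0.6058, 0.3165, 0.2253]
tcp_rot: [0.768, 0.64, -0.0, 0.0]
contact_force: [1.0, -0.2, 0.4]
opening: 1.005
finger_force: 0.0
```

Run:
```python
from h import *
c=cam('top');d=cam('scene')
P=c['P'][140:225,140:280].reshape(-1,3)
q=P[(P[:,2]>.09)&(P[:,2]<.115)].astype(np.float32)
_,l,ce=cv2.kmeans(q,4,None,(3,50,1e-5),20,cv2.KMEANS_PP_CENTERS)
for k in range(4): print(ce[k].round(4),(l==k).sum(),q[l[:,0]==k].max(0).round(3))
a=cv2.resize(c['color'][150:220,150:270],(480,280),interpolation=2)
b=cv2.resize(d['color'][160:250,225:305],(320,280),interpolation=2)
save({'color':np.hstack([a,b])},'g.png')
```

```text
[0.564  0.0774 0.0946] 104 [0.575 0.088 0.101]
[0.5733 0.1591 0.0986] 167 [0.586 0.172 0.103]
[0.5684 0.1189 0.0944] 106 [0.581 0.13  0.101]
[0.5556 0.0373 0.0947] 99 [0.566 0.048 0.101]
```

View pics/g.png

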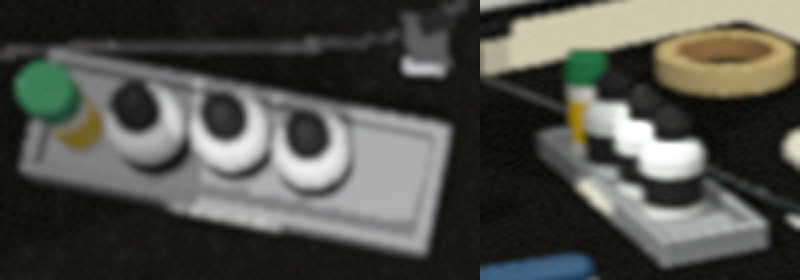

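All four stand upright in order: glue at (48,92), spare at (135,110), middle at (220,115), end at (312,135). The middle and spare are about 42 mm apart, and the cap heights of the three bottles match. Handing in.

```bash
python3 -c "
from plant import *
print(sign_off())"
```

```text
the job is handed in; nothing more can be done
None
```

The job is handed in at about 18.6 s on the clock: the spare bottle stands between the middle bottle and the glue stick, and the last pictures show all four upright in the caddy in the order asked.

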